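# Find the loaded case and click it into the slide

## Robot

A 6-joint arm with a two-finger parallel gripper is mounted at the origin on the work surface. World frame = base frame: x ahead of the robot, y to its left, z up, the work surface at z = 0. Lengths are in m, angles in rad, forces in N, time in s.
With the tool pointing down it reaches from about 0.225 to 0.875 m from the base axis. Payload 3.4 kg.
Tool frame: the origin (TCP) lies at the very end of the fingers, on their centre line; the grasp point (between the pads) lies 19 mm behind it (manip.grasp_offset is the distance from the TCP to the grasp point, in m); x points along the fingers, y is the direction in which the jaws open and shut, and the axes are right-handed (so a half turn about x gives the same grasp; the last joint's range is limited). The gripper opens to 85 mm and grips with 20 to 120 N. Pads are 22 mm wide; open, the fingers measure 114 mm over their backs; the gripper's body (76 mm by 85 mm) begins 54 mm behind the grasp point. The pads swing forward as they close: fully open they stand 13 mm farther back than shut.
Start: joints at [1.16, 0.276, 1.505, -0, 1.361, -0.121], TCP at [0.164, 0.551, 0.231] pointing down, gripper open.
Joint ranges: [-2.89, 2.89], [-0.75, 2.08], [0.22, 2.7], [-1.18, 4.32], [0.11, 2.71], [-2.7, 2.7]. Speed limits (rad/s): [2.57, 2.57, 3.14, 3.14, 3.14, 3.14].

## Interface

Orientations are given as a unit quaternion [w, x, y, z].
In Python, from rig import manip gives the robot as it stands.
- The arm moves only by the tool step_arm, never from a script. Its argument "increments" is a list of rows, each an object with "grip": the opening, from 0 (shut) to 1 (fully open); "delta_pos": the shift along the world's x, y, z in m, a list of three; "twist": the turn about the world's z in degrees. A call has 1 to 10 rows; each row shifts and turns the commanded pose from where the row before left it; what a row does not reach is not made up. A row lasts 1/12 s, in which the tool goes at most 41.7 mm and 7.16 degrees, less where a joint would pass 70% of its speed; a pose out of reach is approached as far as the arm can. A call with a gripper value outside its range is refused whole. The fingers move at their own pace and stop on an object; "force" is the grip in N (left out, the last holds). Time passes only in rows, so rows that do not move let the fingers close. It gives the time, the measured TCP pose, the force and the opening at its end, in the units of the state.
- manip.get_state(): the state, without advancing time (a new reading comes with each control period).
- manip.get_image(name): name is "side" or "top"; returns a dict with "img" (480x640x3 uint8, red, green, blue), "fx", "fy", "cx", "cy" (pixels), "rvec" (rotation vector, rad) and "tvec" (3), from world to camera coordinates, as OpenCV has them. Camera axes: x right, y down, z forward; pixel columns grow to the right and rows downward; lengths in m; the calibration is good to about 2 mm. A picture is of the moment at which its call begins. There is no depth.
- manip.sign_off(): hands the job in, once; it reports no verdict.
The state is a dict: "clock": time; "qpos": joint angles; "qd": joint speeds; "effort": joint torques, N m; "position": TCP position; "ee_rot": TCP orientation; "contact_force": force on the tool from outside, world axes, zero at the start; "moment": the same for the moment, N m; "width": finger opening in m.
Only numpy, scipy, OpenCV 4.12 (cv2) and the standard library are available. Lean on these libraries where they do the work, as an engineer would, in place of code of your own. Each camera call takes 0.05 s, during which the arm holds its last target. There are 200 camera calls.

## Task

One of the three identical closed cases in the bay tray has the metal block inside: find it by lifting them, and leave the two light ones standing in the tray. Put the loaded case down on the cork mat, let go and take it again the other way (the bays only let you hold it by its ends, the pocket only by its long sides), then stand it in the pocket of the drawn-out slide and let go. Last, push the slide along its runners until it snaps home and stop pushing; do not jam it, tip a case over or shift the eyecup, wheel, quartz or spacer disc.

Things in the scene. Friction and masses are not known exactly. Their poses are not given: they have to be found in the camera images.
- case_a_mid (a point): Case A: one of three identical closed maple cases, small brass dot on the lid, 62 long (its x) x 42 wide (its y) x 46 mm high, in a bay of the tray. Point: its centre, 23 mm above its underside, z up. Two of the three are nearly empty (about 0.11 kg), one holds a metal block (about 0.46 kg in all); which one varies and cannot be seen.
- case_b_mid (a point): Case B: the same in size and look as case A; same point and axes.
- case_c_mid (a point): Case C: the same in size and look as case A; same point and axes.
- tray: fixed wooden tray, 78 (x) x 166 (y) mm; three bays side by side at y = -52, 0, +52 mm, the cases' long axis along its x. Floor 8 mm above the bench. Dividers 30 mm high leave 3 mm beside the cases' long sides, so fingers fit only at their two ends, where there is just a lip 4 mm high and 4 mm from the case. Origin: centre of its underside.
- mat: fixed square cork mat, 110 x 110 x 3 mm, lying clear between tray and runners: the place to put a case down. Origin: centre of its underside, its top is 3 mm above it.
- runners: fixed wooden base with two runners, 260 (x) x 104 (y) mm, 22 mm high with a 32 mm high stop block at its +x end; the slide runs along its x. Origin: on its underside, 120 mm from its -x end. The slide's pocket starts, drawn out, at about x = -30 mm.
- pocket (a point): pocket on top of the slide; moves with it. Origin: middle of its floor, 24.5 mm above the bench; axes as the runners'. A case stands in it, long axis along x, between two cheeks 46 mm high, 50 mm wide, inner faces at x = +-35, outer at +-45 mm; push the -x one (brass plate). Lips 5 mm high at y = +-25 to 29 mm. Only the case's long sides are free for fingers.
- slide (a joint): travel of the slide along the runners' +x, m: starts drawn out at 0 to 0.010, home against its stop at 0.060. A roller detent resists most at about 0.039 (about 7 N; 8 to 11 N with friction and drag), crests at 0.050 and from there pulls the slide home by itself; once home it stays.
- eyecup_mid (a point): bystander: bronze eyecup, 44 mm across, 30 mm high; point: its centre
- wheel_mid (a point): bystander: chrome turning wheel lying flat, 76 mm across, 16 mm high; point: on its axis, 6 mm up
- quartz_mid (a point): bystander: smoked quartz chunk, about 45 x 35 x 38 mm; point: 13 mm above its underside
- disc_center (a point): bystander: maple spacer disc lying flat, 50 mm across, 12 mm thick; point: its centre
Mind the look-alikes: they are no part of the job. What is shaped like the part that bears case_a_mid but pink or purple is not meant.

How it is judged:
On the way, in this order (a step that is already met when the one before it is completed fails the run):
1. the loaded case stands on the cork mat, let go (contact force between the fingers and anything else below 0.2 N and ((contact force between mat and case_a above 2.5 N and angle between case_a_mid's own z axis and vertical below 0.1 rad and x of case_a_mid in the frame of mat between -0.05 and 0.05 m and y of case_a_mid in the frame of mat between -0.05 and 0.05 m) or (contact force between mat and case_b above 2.5 N and angle between case_b_mid's own z axis and vertical below 0.1 rad and x of case_b_mid in the frame of mat between -0.05 and 0.05 m and y of case_b_mid in the frame of mat between -0.05 and 0.05 m) or (contact force between mat and case_c above 2.5 N and angle between case_c_mid's own z axis and vertical below 0.1 rad and x of case_c_mid in the frame of mat between -0.05 and 0.05 m and y of case_c_mid in the frame of mat between -0.05 and 0.05 m))), for 0.1 s.
2. the loaded case stands in the pocket, let go, with the slide still drawn out (((contact force between slide and case_a above 2.5 N and x of case_a_mid in the frame of pocket between -0.008 and 0.008 m and y of case_a_mid in the frame of pocket between -0.008 and 0.008 m and z of case_a_mid in the frame of pocket between 0.018 and 0.028 m and angle between each of case_a_mid, case_b_mid, case_c_mid's own z axis and vertical below 0.1 rad and angle between the x axis of case_a_mid and the x axis of pocket, either way round below 0.25 rad and x of case_b_mid in the frame of tray between -0.012 and 0.012 m and y of case_b_mid in the frame of tray between -0.065 and 0.065 m and z of case_b_mid in the frame of tray between 0.026 and 0.036 m and x of case_c_mid in the frame of tray between -0.012 and 0.012 m and y of case_c_mid in the frame of tray between -0.065 and 0.065 m and z of case_c_mid in the frame of tray between 0.026 and 0.036 m) or (contact force between slide and case_b above 2.5 N and x of case_b_mid in the frame of pocket between -0.008 and 0.008 m and y of case_b_mid in the frame of pocket between -0.008 and 0.008 m and z of case_b_mid in the frame of pocket between 0.018 and 0.028 m and angle between each of case_b_mid, case_a_mid, case_c_mid's own z axis and vertical below 0.1 rad and angle between the x axis of case_b_mid and the x axis of pocket, either way round below 0.25 rad and x of case_a_mid in the frame of tray between -0.012 and 0.012 m and y of case_a_mid in the frame of tray between -0.065 and 0.065 m and z of case_a_mid in the frame of tray between 0.026 and 0.036 m and x of case_c_mid in the frame of tray between -0.012 and 0.012 m and y of case_c_mid in the frame of tray between -0.065 and 0.065 m and z of case_c_mid in the frame of tray between 0.026 and 0.036 m) or (contact force between slide and case_c above 2.5 N and x of case_c_mid in the frame of pocket between -0.008 and 0.008 m and y of case_c_mid in the frame of pocket between -0.008 and 0.008 m and z of case_c_mid in the frame of pocket between 0.018 and 0.028 m and angle between each of case_c_mid, case_a_mid, case_b_mid's own z axis and vertical below 0.1 rad and angle between the x axis of case_c_mid and the x axis of pocket, either way round below 0.25 rad and x of case_a_mid in the frame of tray between -0.012 and 0.012 m and y of case_a_mid in the frame of tray between -0.065 and 0.065 m and z of case_a_mid in the frame of tray between 0.026 and 0.036 m and x of case_b_mid in the frame of tray between -0.012 and 0.012 m and y of case_b_mid in the frame of tray between -0.065 and 0.065 m and z of case_b_mid in the frame of tray between 0.026 and 0.036 m)) and contact force between the fingers and anything else below 0.2 N and value of joint slide below 0.035 m), for 0.2 s.
At the end, for the whole second after the job is handed in: The loaded case (over 2.5 N on the pocket) stands upright in the pocket, centre within 8 mm of its middle; the two light cases stand upright on the tray floor, within 12 mm of its middle line; the slide is home (travel over 56 mm), at rest, untouched (((contact force between slide and case_a above 2.5 N and x of case_a_mid in the frame of pocket between -0.008 and 0.008 m and y of case_a_mid in the frame of pocket between -0.008 and 0.008 m and z of case_a_mid in the frame of pocket between 0.018 and 0.028 m and angle between each of case_a_mid, case_b_mid, case_c_mid's own z axis and vertical below 0.1 rad and angle between the x axis of case_a_mid and the x axis of pocket, either way round below 0.25 rad and x of case_b_mid in the frame of tray between -0.012 and 0.012 m and y of case_b_mid in the frame of tray between -0.065 and 0.065 m and z of case_b_mid in the frame of tray between 0.026 and 0.036 m and x of case_c_mid in the frame of tray between -0.012 and 0.012 m and y of case_c_mid in the frame of tray between -0.065 and 0.065 m and z of case_c_mid in the frame of tray between 0.026 and 0.036 m) or (contact force between slide and case_b above 2.5 N and x of case_b_mid in the frame of pocket between -0.008 and 0.008 m and y of case_b_mid in the frame of pocket between -0.008 and 0.008 m and z of case_b_mid in the frame of pocket between 0.018 and 0.028 m and angle between each of case_b_mid, case_a_mid, case_c_mid's own z axis and vertical below 0.1 rad and angle between the x axis of case_b_mid and the x axis of pocket, either way round below 0.25 rad and x of case_a_mid in the frame of tray between -0.012 and 0.012 m and y of case_a_mid in the frame of tray between -0.065 and 0.065 m and z of case_a_mid in the frame of tray between 0.026 and 0.036 m and x of case_c_mid in the frame of tray between -0.012 and 0.012 m and y of case_c_mid in the frame of tray between -0.065 and 0.065 m and z of case_c_mid in the frame of tray between 0.026 and 0.036 m) or (contact force between slide and case_c above 2.5 N and x of case_c_mid in the frame of pocket between -0.008 and 0.008 m and y of case_c_mid in the frame of pocket between -0.008 and 0.008 m and z of case_c_mid in the frame of pocket between 0.018 and 0.028 m and angle between each of case_c_mid, case_a_mid, case_b_mid's own z axis and vertical below 0.1 rad and angle between the x axis of case_c_mid and the x axis of pocket, either way round below 0.25 rad and x of case_a_mid in the frame of tray between -0.012 and 0.012 m and y of case_a_mid in the frame of tray between -0.065 and 0.065 m and z of case_a_mid in the frame of tray between 0.026 and 0.036 m and x of case_b_mid in the frame of tray between -0.012 and 0.012 m and y of case_b_mid in the frame of tray between -0.065 and 0.065 m and z of case_b_mid in the frame of tray between 0.026 and 0.036 m)) and contact force between slide and the fingers below 0.2 N and value of joint slide above 0.056 m and velocity of joint slide below 0.01 m/s).
It fails at once if the slide is jammed: pushed with more than 40 N (contact force between slide and the fingers above 40 N).
It fails at once if a case is tipped over (more than 0.7 rad) (angle between any of case_a_mid, case_b_mid, case_c_mid's own z axis and vertical above 0.7 rad).
It fails at once if a bystander is shifted by more than 30 mm (distance of any of eyecup_mid, wheel_mid, quartz_mid, disc_center from where it was at the start of the episode above 0.03 m).
It also fails if it takes over 72 s, if anything falls off the work surface, if the arm or the gripper's body presses on something with over 40 N, if the wrist force passes 120 N, or if a joint passes its speed limit or range.

## Working session

There is one attempt and no reset: what is moved stays moved. The work goes in short steps, Python scripts to look and compute and a tool call to move; the robot and the scene stay as the last step left them, time stands still between calls to the robot, and variables do not carry over. Pictures are saved under pics/ and viewed, about 8 in all and at most 12, crops included, and the job is handed in when it is done.

Besides the shell and the picture viewer there is one more tool, called after ">>>" as name(argument=value, ...), one argument or row to a line, values as JSON. step_arm: Moves the arm, as the interface text tells. Its arguments: {"type":"object","properties":{"increments":{"type":"array"},"force":{"type":"number"}},"required":["increments"]}

```bash
mkdir -p pics; cat > h.py <<'E'
import numpy as np, cv2
from rig import manip
def cap(n,save=None):
    d=manip.get_image(n)
    if save: cv2.imwrite('pics/'+save,cv2.cvtColor(d['img'],cv2.COLOR_RGB2BGR))
    return d
def ray(d,uv,z):
    R,_=cv2.Rodrigues(np.array(d['rvec'],float)); t=np.array(d['tvec'],float).ravel()
    c=-R.T@t; uv=np.atleast_2d(uv).astype(float)
    v=np.c_[(uv[:,0]-d['cx'])/d['fx'],(uv[:,1]-d['cy'])/d['fy'],np.ones(len(uv))]@R
    return c+v*((z-c[2])/v[:,2])[:,None]
def proj(d,p):
    K=np.array([[d['fx'],0,d['cx']],[0,d['fy'],d['cy']],[0,0,1]],float)
    return cv2.projectPoints(np.atleast_2d(p).astype(float),np.array(d['rvec'],float),np.array(d['tvec'],float),K,None)[0][:,0]
E
python3 - <<'E'
from h import *
for n in('top','side'):
    d=cap(n,n+'0.png'); R=cv2.Rodrigues(np.array(d['rvec'],float))[0]; print(n,-R.T@np.array(d['tvec']).ravel(),d['fx'])
print(manip.get_state())
E
```

```text
top [0.40860218 0.06181712 0.98354312] 505.70998446641
side [0.4055517  0.68721997 0.89681251] 535.0883885574922
{'clock': 0.1, 'qpos': array([ 1.15998953e+00,  2.76526658e-01,  1.50602970e+00, -2.16579228e-05,
        1.36069765e+00, -1.21018323e-01]), 'qd': array([-0.00020369, -0.00174312, -0.00248464,  0.00041025, -0.0014009 ,
        0.00102412]), 'effort': array([ 3.74537398e-03, -4.17695582e+01, -2.46406692e+01,  1.70373614e-04,
        5.76220220e-03,  4.68399924e-05]), 'position': array([0.16413456, 0.55057254, 0.23051989]), 'ee_rot': array([ 0.69955   ,  0.10152726,  0.69984426, -0.10266465]), 'contact_force': array([-0.11374283, -0.14605185, -0.07569564]), 'moment': array([ 0.00114708,  0.02039518, -0.03121174]), 'width': 0.08519722296826071}
```

View pics/top0.png

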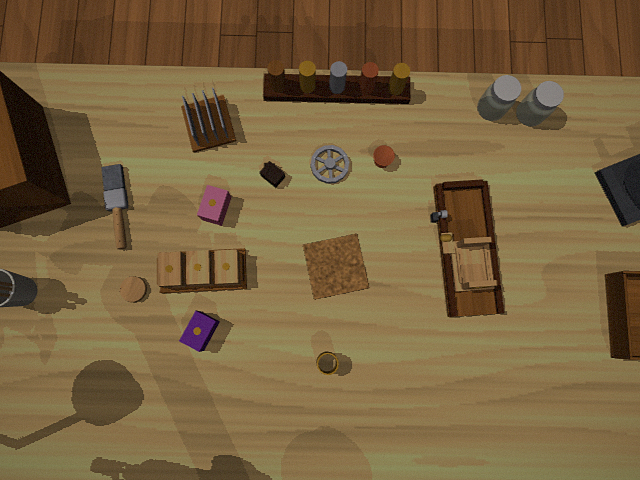

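View pics/side0.png

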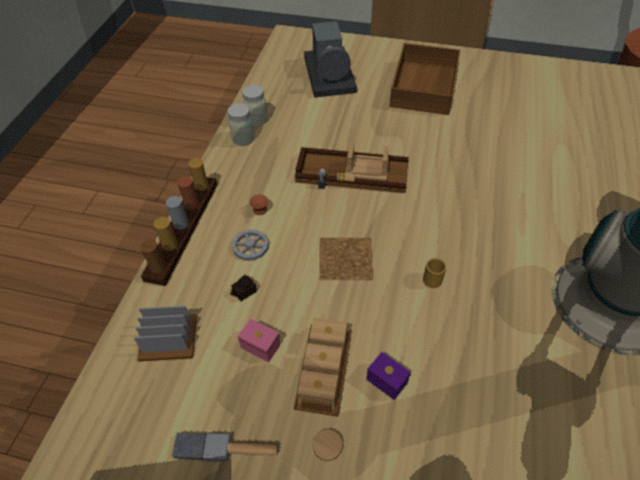

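The top view shows the tray at about (202,270) with three cases, the mat at (336,266), and the runners at (468,248). The runners' stop block is at the top and the pocket at about (470,265). The decoys are pink (214,205) and purple (200,331). The side view shows the same layout. Next I'll measure at finer scale.

```bash
python3 - <<'E'
from h import *
d=cap('top'); im=cv2.cvtColor(d['img'],cv2.COLOR_RGB2BGR)
print('proj origin, tcp',proj(d,[[0,0,0],[.3,0,0],[0.164,.55,.23]]))
hsv=cv2.cvtColor(im,cv2.COLOR_BGR2HSV)
a=cv2.resize(im[235:305,145:260],None,fx=4,fy=4,interpolation=3)
b=cv2.resize(im[170:325,425:510],None,fx=3.87,fy=3.87,interpolation=3)
W=np.zeros((600,a.shape[1]+b.shape[1],3),np.uint8); W[:a.shape[0],:a.shape[1]]=a; W[:b.shape[0],a.shape[1]:]=b
cv2.imwrite('pics/crop1.png',W); print(W.shape)
# mat
roi=np.zeros(im.shape[:2],np.uint8); roi[220:312,290:385]=1
for (u,v) in [(169,268),(198,267),(227,266),(310,250),(336,266),(470,200),(475,265),(438,250)]: print((u,v),hsv[v,u])
gr=cv2.GaussianBlur(hsv,(5,5),0)
m=((gr[...,2]<150)&(gr[...,1]>70)).astype(np.uint8)*roi
cs=max(cv2.findContours(m,0,2)[0],key=cv2.contourArea); r=cv2.minAreaRect(cs); print('mat',r)
P=ray(d,cv2.boxPoints(r),.003); print(P.round(4),P.mean(0), np.linalg.norm(np.diff(P,axis=0),axis=1))
for nm,uv,z in [('eyecup',(327,363),.03),('wheel',(330,163),.016),('quartz',(272,174),.03),('disc',(133,289),.012),('red',(384,156),.02),('caseL',(169,268),.054),('caseM',(198,267),.054),('caseR',(227,266),.054),('pink',(214,205),.046),('purple',(200,331),.046)]: print(nm,ray(d,uv,z).round(3))
E
```

```text
proj origin, tcp [[339.14319378 563.75082691]
 [341.29704949 389.50860195]
 [-46.1919662  500.95975271]]
(600, 789, 3)
(169, 268) [ 20 199 124]
(198, 267) [ 20 212 131]
(227, 266) [ 20 213 133]
(310, 250) [ 16 153 128]
(336, 266) [ 16 161 111]
(470, 200) [ 14 190 102]
(475, 265) [ 15 132 147]
(438, 250) [ 21 117 150]
mat ((336.9999694824219, 265.5), (93.99998474121094, 90.99998474121094), -0.0)
[[ 0.4441  0.1007  0.003 ]
 [ 0.623   0.106   0.003 ]
 [ 0.6274 -0.0804  0.003 ]
 [ 0.4482 -0.0801  0.003 ]] [0.53565395 0.0115613  0.003     ] [0.17896852 0.18647788 0.1791464 ]
eyecup [[0.35  0.029 0.03 ]]
wheel [[0.738 0.029 0.016]]
quartz [[0.708 0.143 0.03 ]]
disc [[0.479 0.402 0.012]]
red [[ 0.754 -0.078  0.02 ]]
caseL [[0.516 0.324 0.054]]
caseM [[0.519 0.271 0.054]]
caseR [[0.522 0.218 0.054]]
pink [[0.639 0.25  0.046]]
purple [[0.403 0.262 0.046]]
```

View pics/crop1.png

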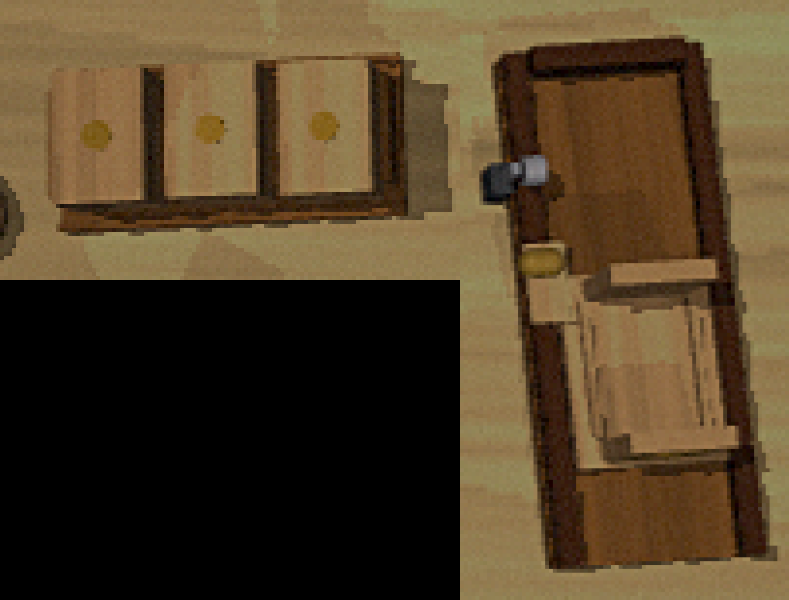

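Crop: the three lids with brass dots lie in a near-horizontal row (image up is +x, image left is +y). The runners are at right, with the pocket's cheek tops at crop (664,273) and (685,443). Next I'll compute the world positions.

```bash
python3 - <<'E'
from h import *
d=cap('top'); im=d['img']; hsv=cv2.cvtColor(im,cv2.COLOR_RGB2HSV)
F=lambda u,v:(425+(u-460)/3.87-.4,170+v/3.87-.4)
T=lambda u,v:(145+u/4-.4,235+v/4-.4)
dots=ray(d,[T(96,134),T(210,129),T(322,126)],.054); print('dots',dots.round(4)); v=dots[0]-dots[2]; print('yaw',np.degrees(np.arctan2(-v[0],v[1])))
m=ray(d,[T(163,66),T(256,61),T(260,194),T(165,200)],.054);print('midlid',m.round(4),m.mean(0))
r=ray(d,[F(497,62),F(548,568),F(768,553)],.022);print('runner',r.round(4)); w=r[0]-r[1];print('yaw',np.degrees(np.arctan2(w[1],w[0])),np.linalg.norm(w),np.linalg.norm(r[1]-r[2]))
c=ray(d,[F(664,273),F(686,443)],.0705);print('cheeks',c.round(4),c.mean(0),np.linalg.norm(c[0]-c[1]))
fl=ray(d,[F(585,306),F(685,302),F(697,428),F(603,437)],.0245);print('floor',fl.round(4),fl.mean(0))
ma=ray(d,[(303,246),(357,235),(369,288),(315,299)],.003);print('mat',ma.round(4),ma.mean(0))
s=cap('side'); pts=np.vstack([m,c,r,ma]); uv=proj(s,pts); im=cv2.cvtColor(s['img'],cv2.COLOR_RGB2BGR)
im=cv2.resize(im[130:430,230:450],None,fx=2.6,fy=2.6,interpolation=3)[:,:]
for p in uv: cv2.circle(im,tuple(int(x) for x in ((p-[230,130]+.5)*2.6)),2,(0,0,255),-1)
cv2.imwrite('pics/side1.png',im[:600] if 0 else cv2.resize(im,None,fx=.76,fy=.76))
E
```

```text
dots [[0.5157 0.3252 0.054 ]
 [0.5192 0.2728 0.054 ]
 [0.5218 0.2211 0.054 ]]
yaw 3.3702318432602194
midlid [[0.5482 0.2964 0.054 ]
 [0.5515 0.2533 0.054 ]
 [0.4897 0.248  0.054 ]
 [0.486  0.2914 0.054 ]] [0.51885201 0.27227424 0.054     ]
runner [[ 0.6947 -0.1766  0.022 ]
 [ 0.4401 -0.1968  0.022 ]
 [ 0.4498 -0.3043  0.022 ]]
yaw 4.536432303571077 0.25538844454512377 0.10799700841185415
cheeks [[ 0.5785 -0.2419  0.0705]
 [ 0.4979 -0.2496  0.0705]] [ 0.53819642 -0.24575727  0.0705    ] 0.08093614816833528
floor [[ 0.5695 -0.2174  0.0245]
 [ 0.5726 -0.2672  0.0245]
 [ 0.5099 -0.2709  0.0245]
 [ 0.5044 -0.2246  0.0245]] [ 0.53910664 -0.24502605  0.0245    ]
mat [[ 0.5713  0.0789  0.003 ]
 [ 0.5958 -0.027   0.003 ]
 [ 0.4918 -0.0511  0.003 ]
 [ 0.4682  0.0531  0.003 ]] [0.53177353 0.01348709 0.003     ]
```

View pics/side1.png

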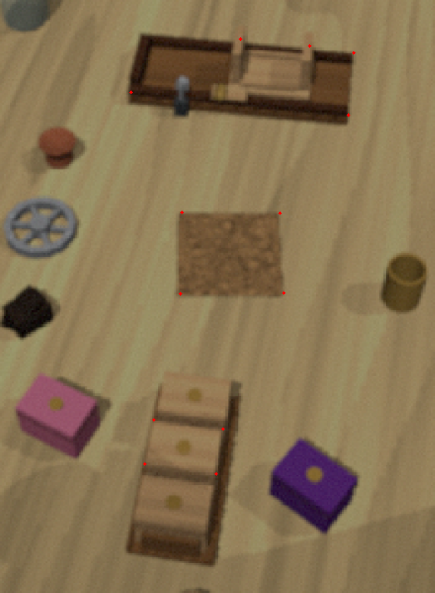

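Side view: the projected lid, cheek and mat points land on their features, so the measurements agree to about 2 mm. Moving to the leftmost case.

>>> step_arm(
  increments=[
    {"grip": 1, "delta_pos": [0.034, -0.022, -0.005], "twist": -7},
    {"grip": 1, "delta_pos": [0.034, -0.022, -0.005], "twist": -7},
    {"grip": 1, "delta_pos": [0.034, -0.022, -0.005], "twist": -7},
    {"grip": 1, "delta_pos": [0.034, -0.022, -0.005], "twist": -7},
    {"grip": 1, "delta_pos": [0.034, -0.022, -0.005], "twist": -7},
    {"grip": 1, "delta_pos": [0.034, -0.022, -0.005], "twist": -7},
    {"grip": 1, "delta_pos": [0.034, -0.022, -0.005], "twist": -7},
    {"grip": 1, "delta_pos": [0.034, -0.022, -0.005], "twist": -7},
    {"grip": 1, "delta_pos": [0.034, -0.022, -0.005], "twist": -7},
    {"grip": 1, "delta_pos": [0.034, -0.022, -0.005], "twist": -7},
  ],
  force=30,
)

```text
clock: 1.08
position: [0.5058, 0.3296, 0.1811]
ee_rot: [0.513, 0.487, 0.513, -0.487]
contact_force: [0.6, -0.1, 0.6]
width: 0.0853
```

>>> step_arm(
  increments=[
    {"grip": 1, "delta_pos": [0.01, -0.0045, -0.025], "twist": 0.4},
    {"grip": 1, "delta_pos": [0, 0, -0.035], "twist": 0},
    {"grip": 1, "delta_pos": [0, 0, -0.035], "twist": 0},
    {"grip": 1, "delta_pos": [0, 0, -0.035], "twist": 0},
    {"grip": 1, "delta_pos": [0, 0, -0.02], "twist": 0},
    {"grip": 1, "delta_pos": [0, 0, -0.007], "twist": 0},
    {"grip": 0.4, "delta_pos": [0, 0, 0], "twist": 0},
    {"grip": 0.4, "delta_pos": [0, 0, 0], "twist": 0},
    {"grip": 0.4, "delta_pos": [0, 0, 0], "twist": 0},
  ],
)

```text
clock: 1.83
position: [0.5157, 0.3274, 0.0263]
ee_rot: [0.517, 0.484, 0.516, -0.482]
contact_force: [0.7, -0.0, -1.7]
width: 0.0614
```

>>> step_arm(
  increments=[
    {"grip": 0.4, "delta_pos": [0, 0, 0], "twist": 0},
    {"grip": 0.4, "delta_pos": [0, 0, 0.006], "twist": 0},
    {"grip": 0.4, "delta_pos": [0, 0, 0.006], "twist": 0},
    {"grip": 0.4, "delta_pos": [0, 0, 0], "twist": 0},
    {"grip": 0.4, "delta_pos": [0, 0, 0], "twist": 0},
    {"grip": 0.4, "delta_pos": [0, 0, 0], "twist": 0},
  ],
)

```text
clock: 2.33
position: [0.5144, 0.3266, 0.0367]
ee_rot: [0.516, 0.483, 0.516, -0.483]
contact_force: [-0.6, 0.7, -1.6]
width: 0.0614
```

About 1.6 N, so this one is light. I'll put it back and go to the next.

>>> step_arm(
  increments=[
    {"grip": 0.4, "delta_pos": [0, 0, -0.005], "twist": 0},
    {"grip": 0.4, "delta_pos": [0, 0, -0.005], "twist": 0},
    {"grip": 0.4, "delta_pos": [0, 0, -0.002], "twist": 0},
    {"grip": 0.4, "delta_pos": [0, 0, 0], "twist": 0},
    {"grip": 1, "delta_pos": [0, 0, 0], "twist": 0},
    {"grip": 1, "delta_pos": [0, 0, 0], "twist": 0},
    {"grip": 1, "delta_pos": [0, 0, 0], "twist": 0},
    {"grip": 1, "delta_pos": [0, 0, 0.03], "twist": 0},
    {"grip": 1, "delta_pos": [0, 0, 0.03], "twist": 0},
  ],
)

```text
clock: 3.08
position: [0.5125, 0.3256, 0.0823]
ee_rot: [0.515, 0.481, 0.517, -0.485]
contact_force: [-0.2, -0.0, 0.4]
width: 0.0854
```

>>> step_arm(
  increments=[
    {"grip": 1, "delta_pos": [0.0015, -0.026, 0.0], "twist": 0},
    {"grip": 1, "delta_pos": [0.0015, -0.026, 0.0], "twist": 0},
    {"grip": 1, "delta_pos": [0, 0, -0.03], "twist": 0},
    {"grip": 1, "delta_pos": [0, 0, -0.03], "twist": 0},
    {"grip": 0.4, "delta_pos": [0, 0, 0], "twist": 0},
    {"grip": 0.4, "delta_pos": [0, 0, 0], "twist": 0},
    {"grip": 0.4, "delta_pos": [0, 0, 0], "twist": 0},
    {"grip": 0.4, "delta_pos": [0, 0, 0], "twist": 0},
  ],
)

```text
clock: 3.75
position: [0.5177, 0.2751, 0.025]
ee_rot: [0.516, 0.483, 0.516, -0.483]
contact_force: [0.5, -0.3, -3.8]
width: 0.0616
```

>>> step_arm(
  increments=[
    {"grip": 0.4, "delta_pos": [0, 0, 0.006], "twist": 0},
    {"grip": 0.4, "delta_pos": [0, 0, 0.006], "twist": 0},
    {"grip": 0.4, "delta_pos": [0, 0, 0], "twist": 0},
    {"grip": 0.4, "delta_pos": [0, 0, 0], "twist": 0},
    {"grip": 0.4, "delta_pos": [0, 0, 0], "twist": 0},
  ],
)

```text
clock: 4.17
position: [0.5174, 0.2746, 0.0368]
ee_rot: [0.516, 0.483, 0.516, -0.483]
contact_force: [-0.6, 0.0, -5.0]
width: 0.0616
```

The middle case is the loaded one (5.0 N). Carrying it to the mat.

>>> step_arm(
  increments=[
    {"grip": 0.4, "delta_pos": [0, 0, 0.02], "twist": 0},
    {"grip": 0.4, "delta_pos": [0, 0, 0.035], "twist": 0},
    {"grip": 0.4, "delta_pos": [0, 0, 0.03], "twist": 0},
    {"grip": 0.4, "delta_pos": [0.002, -0.03, 0], "twist": 0.7},
    {"grip": 0.4, "delta_pos": [0.002, -0.035, 0], "twist": 0.5},
    {"grip": 0.4, "delta_pos": [0.002, -0.035, 0], "twist": 0.5},
    {"grip": 0.4, "delta_pos": [0.002, -0.035, 0], "twist": 0},
    {"grip": 0.4, "delta_pos": [0.002, -0.035, 0], "twist": 0},
    {"grip": 0.4, "delta_pos": [0.002, -0.035, 0], "twist": 0},
    {"grip": 0.4, "delta_pos": [0.002, -0.035, 0], "twist": 0},
  ],
  force=60,
)

```text
clock: 5.0
position: [0.5307, 0.033, 0.1212]
ee_rot: [0.523, 0.475, 0.524, -0.475]
contact_force: [-0.2, 0.1, -5.3]
width: 0.0612
```

>>> step_arm(
  increments=[
    {"grip": 0.4, "delta_pos": [0.001, -0.018, 0], "twist": 0},
    {"grip": 0.4, "delta_pos": [0, 0, 0], "twist": 0},
    {"grip": 0.4, "delta_pos": [0, 0, -0.03], "twist": 0},
    {"grip": 0.4, "delta_pos": [0, 0, -0.03], "twist": 0},
    {"grip": 0.4, "delta_pos": [0, 0, -0.02], "twist": 0},
    {"grip": 0.4, "delta_pos": [0, 0, 0], "twist": 0},
  ],
)

```text
clock: 5.5
position: [0.5282, 0.0174, 0.0374]
ee_rot: [0.52, 0.474, 0.526, -0.477]
contact_force: [-0.8, 0.6, -3.9]
width: 0.0612
```

>>> step_arm(
  increments=[
    {"grip": 0.4, "delta_pos": [0.002, -0.002, -0.008], "twist": 0},
    {"grip": 0.4, "delta_pos": [0, 0, -0.004], "twist": 0},
    {"grip": 0.4, "delta_pos": [0, 0, -0.003], "twist": 0},
    {"grip": 0.4, "delta_pos": [0, 0, 0], "twist": 0},
    {"grip": 0.4, "delta_pos": [0, 0, 0], "twist": 0},
  ],
)

```text
clock: 5.92
position: [0.5349, 0.0146, 0.0271]
ee_rot: [0.524, 0.476, 0.523, -0.475]
contact_force: [-0.6, -0.0, -4.7]
width: 0.0608
```

>>> step_arm(
  increments=[
    {"grip": 0.4, "delta_pos": [0, 0, -0.003], "twist": 0},
    {"grip": 0.4, "delta_pos": [0, 0, -0.002], "twist": 0},
    {"grip": 0.4, "delta_pos": [0, 0, -0.001], "twist": 0},
    {"grip": 0.4, "delta_pos": [0, 0, 0], "twist": 0},
  ],
)

```text
clock: 6.25
position: [0.5341, 0.0146, 0.0202]
ee_rot: [0.523, 0.475, 0.523, -0.476]
contact_force: [-0.2, 0.8, -4.7]
width: 0.0607
```

>>> step_arm(
  increments=[
    {"grip": 0.4, "delta_pos": [0, 0, -0.001], "twist": 0},
    {"grip": 0.4, "delta_pos": [0, 0, -0.001], "twist": 0},
    {"grip": 0.4, "delta_pos": [0, 0, 0], "twist": 0},
  ],
)

```text
clock: 6.5
position: [0.5345, 0.0145, 0.0189]
ee_rot: [0.524, 0.476, 0.523, -0.475]
contact_force: [-0.9, 0.8, 1.8]
width: 0.0607
```

>>> step_arm(
  increments=[
    {"grip": 1, "delta_pos": [0, 0, 0], "twist": 0},
    {"grip": 1, "delta_pos": [0, 0, 0], "twist": 0},
    {"grip": 1, "delta_pos": [0, 0, 0], "twist": 0},
    {"grip": 1, "delta_pos": [0, 0, 0], "twist": 0},
    {"grip": 1, "delta_pos": [0, 0, 0.03], "twist": 0},
    {"grip": 1, "delta_pos": [0, 0, 0.04], "twist": 0},
    {"grip": 1, "delta_pos": [0, 0, 0.04], "twist": 6},
    {"grip": 1, "delta_pos": [-0.035, 0, 0.01], "twist": 7},
    {"grip": 1, "delta_pos": [-0.04, 0, 0], "twist": 7},
    {"grip": 1, "delta_pos": [-0.04, 0, 0], "twist": 7},
  ],
)

```text
clock: 7.33
position: [0.4194, 0.0144, 0.1395]
ee_rot: [0.622, 0.339, 0.62, -0.338]
contact_force: [-0.6, -0.2, 0.8]
width: 0.0852
```

>>> step_arm(
  increments=[
    {"grip": 1, "delta_pos": [-0.035, 0, 0], "twist": 7},
    {"grip": 1, "delta_pos": [0, 0, 0], "twist": 7},
    {"grip": 1, "delta_pos": [0, 0, 0], "twist": 7},
    {"grip": 1, "delta_pos": [0, 0, 0], "twist": 7},
    {"grip": 1, "delta_pos": [0, 0, 0], "twist": 7},
    {"grip": 1, "delta_pos": [0, 0, 0], "twist": 7},
    {"grip": 1, "delta_pos": [0, 0, 0], "twist": 7},
    {"grip": 1, "delta_pos": [0, 0, 0], "twist": 7},
    {"grip": 1, "delta_pos": [0, 0, 0], "twist": 7},
  ],
)

```text
clock: 8.08
position: [0.3844, 0.0145, 0.1385]
ee_rot: [0.706, -0.036, 0.706, 0.036]
contact_force: [0.2, -0.4, 0.6]
width: 0.0853
```

```bash
python3 - <<'E'
from h import *
t=cap('top'); s=cap('side')
a=cv2.resize(t['img'][215:315,290:390],None,fx=4,fy=4,interpolation=3)
b=cv2.resize(s['img'][210:310,300:400],None,fx=4,fy=4,interpolation=3)
c=cv2.resize(t['img'][235:305,145:260],None,fx=1.7,fy=1.7)
W=np.zeros((530,800,3),np.uint8);W[:400,:400]=a;W[:400,400:]=b;W[400:519,:195]=c[:119,:195]
cv2.imwrite('pics/mat.png',W[...,::-1])
E
```

```text
(no output)
```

View pics/mat.png

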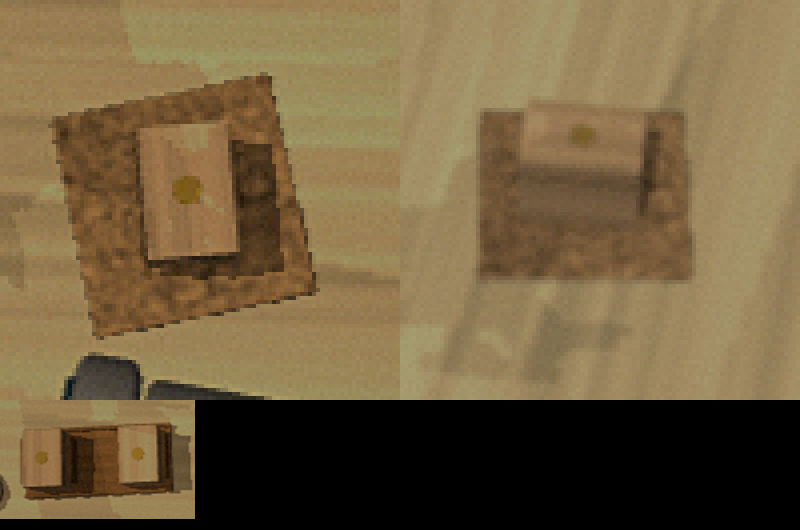

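The case stands upright near the middle of the mat, with its dot at crop (187,190). The light cases still stand in the tray. Computing the case's pose.

```bash
python3 - <<'E'
from h import *
t=cap('top')
T=lambda u,v:(290+u/4-.4,215+v/4-.4)
p=ray(t,[T(139,127),T(228,122),T(240,252),T(148,262),T(187,190)],.049);print(p.round(4),p[:4].mean(0))
w=p[0]+p[1]-p[2]-p[3];print(np.degrees(np.arctan2(w[1],w[0])))
print(manip.get_state()['position'])
E
```

```text
[[ 0.564   0.0381  0.049 ]
 [ 0.5673 -0.0035  0.049 ]
 [ 0.5063 -0.0097  0.049 ]
 [ 0.5007  0.0328  0.049 ]
 [ 0.5347  0.0152  0.049 ]] [0.53458052 0.01442084 0.049     ]
5.321168704668753
[0.38438122 0.0145424  0.13843847]
```

>>> step_arm(
  increments=[
    {"grip": 1, "delta_pos": [0.04, 0, 0], "twist": 0},
    {"grip": 1, "delta_pos": [0.04, 0, 0], "twist": 0},
    {"grip": 1, "delta_pos": [0.04, 0, 0], "twist": 0},
    {"grip": 1, "delta_pos": [0.03, 0, 0], "twist": 0},
    {"grip": 1, "delta_pos": [0, 0, -0.035], "twist": -0.5},
    {"grip": 1, "delta_pos": [0, 0, -0.035], "twist": 0},
    {"grip": 1, "delta_pos": [0, 0, -0.03], "twist": 0},
    {"grip": 1, "delta_pos": [0, 0, -0.016], "twist": 0},
    {"grip": 1, "delta_pos": [0, 0, 0], "twist": 0},
  ],
)

```text
clock: 8.98
position: [0.5311, 0.0148, 0.0185]
ee_rot: [0.703, -0.029, 0.709, 0.03]
contact_force: [-0.2, 0.5, -0.3]
width: 0.0854
```

>>> step_arm(
  increments=[
    {"grip": 0.2, "delta_pos": [0, 0, 0], "twist": 0},
    {"grip": 0.2, "delta_pos": [0, 0, 0], "twist": 0},
    {"grip": 0.2, "delta_pos": [0, 0, 0], "twist": 0},
    {"grip": 0.2, "delta_pos": [0, 0, 0], "twist": 0},
    {"grip": 0.2, "delta_pos": [0, 0, 0], "twist": 0},
  ],
  force=60,
)

```text
clock: 9.4
position: [0.5359, 0.0149, 0.0244]
ee_rot: [0.708, -0.03, 0.705, 0.031]
contact_force: [-0.0, 2.8, 6.4]
width: 0.0412
```

>>> step_arm(
  increments=[
    {"grip": 0.2, "delta_pos": [0, 0, 0.03], "twist": 0},
    {"grip": 0.2, "delta_pos": [0, 0, 0.035], "twist": 0},
    {"grip": 0.2, "delta_pos": [0, 0, 0.035], "twist": 0},
    {"grip": 0.2, "delta_pos": [0, 0, 0.01], "twist": 0},
    {"grip": 0.2, "delta_pos": [0, 0, 0], "twist": 0},
  ],
)

```text
clock: 9.82
position: [0.5365, 0.0143, 0.1356]
ee_rot: [0.709, -0.031, 0.704, 0.03]
contact_force: [0.7, 0.2, -3.8]
width: 0.041
```

>>> step_arm(
  increments=[
    {"grip": 0.2, "delta_pos": [0.001, -0.03, 0], "twist": 0},
    {"grip": 0.2, "delta_pos": [0.001, -0.035, 0], "twist": 0},
    {"grip": 0.2, "delta_pos": [0.001, -0.035, 0], "twist": 0},
    {"grip": 0.2, "delta_pos": [0.001, -0.04, 0], "twist": 0},
    {"grip": 0.2, "delta_pos": [0, -0.04, 0], "twist": 0},
    {"grip": 0.2, "delta_pos": [0, -0.04, 0], "twist": 0},
    {"grip": 0.2, "delta_pos": [0, -0.04, 0], "twist": 0},
    {"grip": 0.2, "delta_pos": [0, 0, 0], "twist": 0},
    {"grip": 0.2, "delta_pos": [0, 0, -0.02], "twist": 0},
    {"grip": 0.2, "delta_pos": [0, 0, 0], "twist": 0},
  ],
)

```text
clock: 10.65
position: [0.5346, -0.2443, 0.1069]
ee_rot: [0.703, -0.028, 0.71, 0.032]
contact_force: [-2.1, 1.0, -6.7]
width: 0.0411
```

```bash
python3 - <<'E'
from h import *
t=cap('top'); s=cap('side'); st=manip.get_state(); print(st['position'],st['contact_force'],st['ee_rot'])
P=t['img'][170:330,420:540]; Q=s['img'][110:210,280:430]
a=cv2.resize(P,None,fx=3.3,fy=3.3,interpolation=3); b=cv2.resize(Q,None,fx=2.66,fy=2.66,interpolation=3)
W=np.zeros((528,800,3),np.uint8);W[:528,:396]=a;W[:266,396:795]=b
cv2.imwrite('pics/pk.png',W[...,::-1])
E
```

```text
[ 0.53614798 -0.24399822  0.10957861] [-0.04308665 -0.91900646 -4.42806644] [ 0.70443385 -0.02938831  0.7084317   0.03215281]
```

View pics/pk.png

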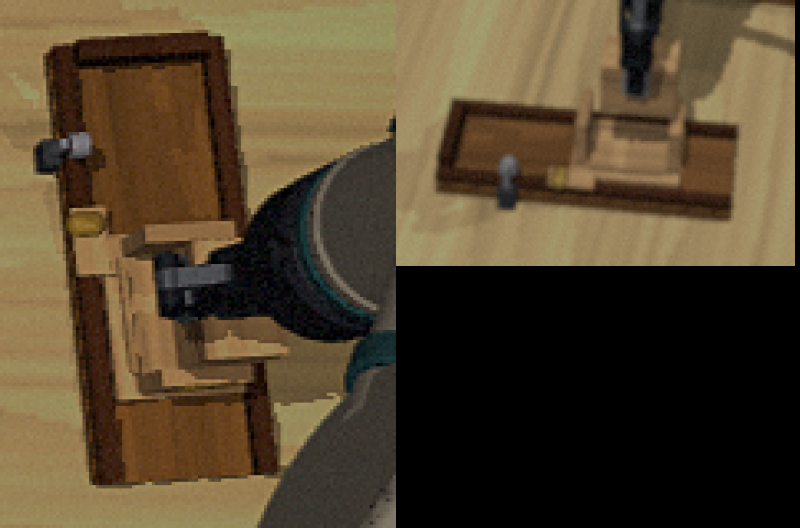

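>>> step_arm(
  increments=[
    {"grip": 0.2, "delta_pos": [0.002, -0.001, -0.012], "twist": 0},
    {"grip": 0.2, "delta_pos": [0, 0, 0], "twist": 0},
    {"grip": 0.2, "delta_pos": [0, 0, 0], "twist": 0},
    {"grip": 0.2, "delta_pos": [0, 0, 0], "twist": 0},
    {"grip": 0.2, "delta_pos": [0, 0, 0], "twist": 0},
  ],
)

```text
clock: 11.17
position: [0.5407, -0.2463, 0.1008]
ee_rot: [0.707, -0.031, 0.706, 0.031]
contact_force: [-0.1, 0.0, -3.5]
width: 0.0412
```

```bash
python3 - <<'E'
from h import *
s=cap('side'); st=manip.get_state(); print(st['position'],st['contact_force'],st['ee_rot'])
im=cv2.cvtColor(s['img'],cv2.COLOR_RGB2BGR)
# case lid/bottom corners expected from tool pose and pocket model
def box(c,yaw,hx,hy,z):
    R=np.array([[np.cos(yaw),-np.sin(yaw)],[np.sin(yaw),np.cos(yaw)]])
    return np.c_[np.array(c)+(np.array([[1,1],[1,-1],[-1,-1],[-1,1]])*[hx,hy])@R.T,np.full(4,z)]
y=np.radians(5); p=st['position']
k=4
cr=cv2.resize(im[110:200,320:430],None,fx=k*1.5,fy=k*1.5,interpolation=3)
for q,col in ((proj(s,box(p[:2]-[.0016,0],y,.031,.021,p[2]-.02)),(0,0,255)),(proj(s,box((.538,-.2455),y,.035,.025,.0705)),(255,0,0)),(proj(s,box((.538,-.2455),y,.045,.025,.0705)),(0,255,0))):
    for u in q: cv2.circle(cr,tuple(int(v) for v in (u+.5-[320,110])*k*1.5),3,col,-1)
cv2.imwrite('pics/pk2.png',cr); print(cr.shape)
E
```

```text
[ 0.54070085 -0.24636717  0.10086473] [ 0.65715519  0.56046393 -3.70380268] [ 0.70673071 -0.03117581  0.70612391  0.03080241]
(540, 660, 3)
```

View pics/pk2.png

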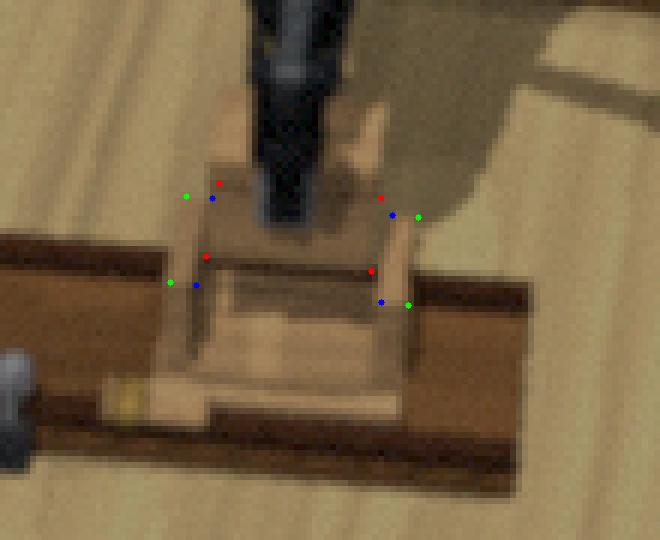

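The side crop shows the case just above and between the cheeks. The predicted pocket (blue/green) and case (red) points match to about 2 px. Checking the intensity profile of the case's right edge.

```bash
python3 - <<'E'
from h import *
s=cap('side'); g=s['img'].sum(2)
print('cols',list(range(348,394)))
for r in (144,146,148,151,153,158,164): print(r,g[r-1:r+2,348:394].mean(0).astype(int).tolist())
E
```

```text
cols [348, 349, 350, 351, 352, 353, 354, 355, 356, 357, 358, 359, 360, 361, 362, 363, 364, 365, 366, 367, 368, 369, 370, 371, 372, 373, 374, 375, 376, 377, 378, 379, 380, 381, 382, 383, 384, 385, 386, 387, 388, 389, 390, 391, 392, 393]
144 [357, 341, 327, 330, 318, 297, 271, 259, 248, 258, 254, 251, 251, 253, 249, 223, 151, 66, 25, 47, 41, 43, 106, 150, 166, 158, 166, 165, 153, 179, 212, 238, 236, 244, 236, 235, 248, 255, 271, 262, 265, 250, 249, 247, 244, 248]
146 [355, 337, 322, 325, 316, 285, 259, 267, 260, 261, 268, 260, 256, 263, 261, 234, 173, 119, 79, 91, 89, 79, 136, 171, 188, 169, 173, 166, 180, 211, 245, 256, 250, 249, 235, 237, 243, 259, 305, 324, 300, 266, 255, 264, 283, 314]
148 [345, 332, 322, 325, 310, 258, 244, 264, 268, 273, 269, 268, 266, 268, 266, 253, 221, 174, 170, 168, 173, 164, 167, 188, 215, 215, 202, 195, 217, 244, 257, 259, 262, 253, 242, 237, 251, 299, 352, 362, 321, 295, 314, 356, 379, 393]
151 [292, 323, 327, 324, 277, 225, 211, 232, 247, 244, 238, 247, 254, 257, 252, 254, 249, 241, 248, 249, 243, 237, 219, 240, 262, 269, 260, 262, 265, 261, 268, 267, 266, 266, 238, 254, 306, 357, 365, 349, 308, 305, 365, 399, 408, 409]
153 [269, 316, 327, 315, 249, 173, 150, 159, 176, 187, 185, 180, 182, 179, 176, 180, 179, 179, 195, 195, 210, 205, 203, 213, 222, 226, 225, 230, 225, 231, 237, 238, 242, 223, 220, 271, 343, 366, 360, 325, 279, 311, 366, 395, 394, 407]
158 [257, 265, 264, 218, 165, 163, 199, 221, 284, 313, 283, 215, 204, 198, 188, 197, 196, 200, 205, 203, 198, 198, 197, 208, 200, 195, 198, 193, 202, 193, 187, 195, 186, 199, 246, 329, 367, 373, 358, 295, 184, 81, 71, 83, 82, 76]
164 [256, 263, 248, 209, 170, 179, 223, 298, 343, 352, 346, 345, 354, 359, 375, 388, 391, 392, 382, 352, 337, 332, 338, 323, 334, 337, 334, 333, 334, 332, 305, 290, 285, 274, 265, 264, 268, 262, 225, 206, 169, 144, 178, 212, 219, 214]
```

>>> step_arm(
  increments=[
    {"grip": 0.2, "delta_pos": [0.001, 0.0005, -0.01], "twist": 0},
    {"grip": 0.2, "delta_pos": [0, 0, -0.01], "twist": 0},
    {"grip": 0.2, "delta_pos": [0, 0, -0.01], "twist": 0},
    {"grip": 0.2, "delta_pos": [0, 0, -0.01], "twist": 0},
    {"grip": 0.2, "delta_pos": [0, 0, 0], "twist": 0},
    {"grip": 0.2, "delta_pos": [0, 0, 0], "twist": 0},
  ],
)

```text
clock: 11.77
position: [0.5405, -0.2455, 0.0589]
ee_rot: [0.706, -0.03, 0.707, 0.031]
contact_force: [-0.6, -0.1, -5.0]
width: 0.0411
```

No contact with the cheeks. Lowering further, gently.

>>> step_arm(
  increments=[
    {"grip": 0.2, "delta_pos": [0, 0, -0.006], "twist": 0},
    {"grip": 0.2, "delta_pos": [0, 0, -0.003], "twist": 0},
    {"grip": 0.2, "delta_pos": [0, 0, -0.002], "twist": 0},
    {"grip": 0.2, "delta_pos": [0, 0, -0.001], "twist": 0},
    {"grip": 0.2, "delta_pos": [0, 0, 0], "twist": 0},
    {"grip": 0.2, "delta_pos": [0, 0, 0], "twist": 0},
  ],
)

```text
clock: 12.27
position: [0.5414, -0.246, 0.0485]
ee_rot: [0.707, -0.031, 0.706, 0.031]
contact_force: [0.0, 0.2, -4.4]
width: 0.0407
```

>>> step_arm(
  increments=[
    {"grip": 0.2, "delta_pos": [0, 0, -0.001], "twist": 0},
    {"grip": 0.2, "delta_pos": [0, 0, -0.001], "twist": 0},
    {"grip": 0.2, "delta_pos": [0, 0, -0.001], "twist": 0},
    {"grip": 0.2, "delta_pos": [0, 0, 0], "twist": 0},
  ],
)

```text
clock: 12.6
position: [0.5418, -0.246, 0.0459]
ee_rot: [0.707, -0.031, 0.706, 0.031]
contact_force: [0.2, 1.6, -0.1]
width: 0.0407
```

>>> step_arm(
  increments=[
    {"grip": 0.2, "delta_pos": [0, 0, -0.0005], "twist": 0},
    {"grip": 0.2, "delta_pos": [0, 0, 0], "twist": 0},
    {"grip": 1, "delta_pos": [0, 0, 0], "twist": 0},
    {"grip": 1, "delta_pos": [0, 0, 0], "twist": 0},
    {"grip": 1, "delta_pos": [0, 0, 0], "twist": 0},
    {"grip": 1, "delta_pos": [0, 0, 0], "twist": 0},
    {"grip": 1, "delta_pos": [0, 0, 0], "twist": 0},
    {"grip": 1, "delta_pos": [0, 0, 0], "twist": 0},
    {"grip": 1, "delta_pos": [0, 0, 0.03], "twist": 0},
    {"grip": 1, "delta_pos": [0, 0, 0.04], "twist": 0},
  ],
)

```text
clock: 13.43
position: [0.5386, -0.2444, 0.1118]
ee_rot: [0.704, -0.029, 0.709, 0.033]
contact_force: [0.3, -1.1, 0.3]
width: 0.0854
```

>>> step_arm(
  increments=[
    {"grip": 0, "delta_pos": [-0.02, 0, 0.03], "twist": 0},
    {"grip": 0, "delta_pos": [-0.04, -0.003, 0], "twist": 0},
    {"grip": 0, "delta_pos": [-0.04, -0.003, 0], "twist": 0},
    {"grip": 0, "delta_pos": [-0.02, -0.002, 0], "twist": 0},
    {"grip": 0, "delta_pos": [0, 0, 0], "twist": 0},
  ],
)

```text
clock: 13.85
position: [0.4166, -0.2529, 0.1449]
ee_rot: [0.705, -0.03, 0.708, 0.031]
contact_force: [-0.1, 1.0, 0.2]
width: 0.0257
```

```bash
python3 - <<'E'
from h import *
t=cap('top'); s=cap('side'); st=manip.get_state(); print(st['position'],st['contact_force'],st['width'])
P=t['img'][170:330,420:540]; Q=s['img'][110:210,280:430]
a=cv2.resize(P,None,fx=3.3,fy=3.3,interpolation=3); b=cv2.resize(Q,None,fx=2.66,fy=2.66,interpolation=3)
W=np.zeros((528,800,3),np.uint8);W[:528,:396]=a;W[:266,396:795]=b
cv2.imwrite('pics/pk3.png',W[...,::-1])
E
```

```text
[ 0.42115756 -0.2542406   0.14524928] [-0.09978172 -0.46219809  0.30866834] 0.01030970467120264
```

View pics/pk3.png

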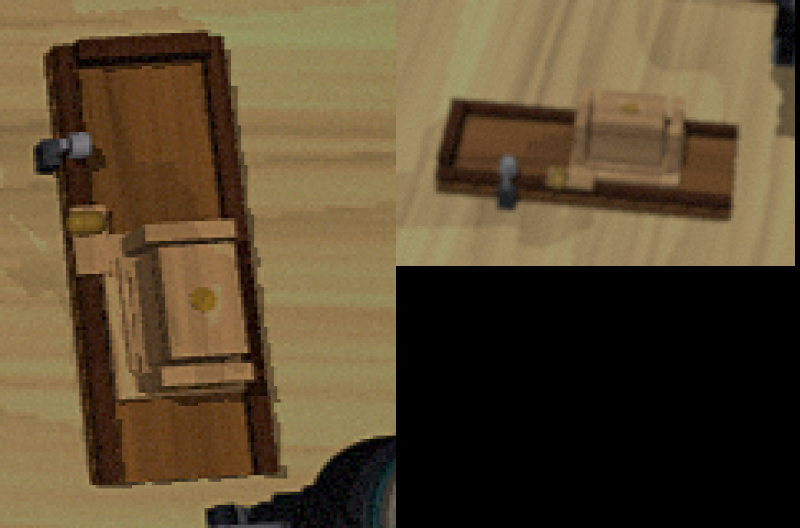

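The case sits level with the cheeks, central in the pocket, and the slide hasn't moved. Lowering the shut fingers behind the −x cheek.

>>> step_arm(
  increments=[
    {"grip": 0, "delta_pos": [0.024, 0.0005, 0], "twist": 0},
    {"grip": 0, "delta_pos": [0, 0, -0.035], "twist": 0},
    {"grip": 0, "delta_pos": [0, 0, -0.035], "twist": 0},
    {"grip": 0, "delta_pos": [0, 0, -0.03], "twist": 0},
    {"grip": 0, "delta_pos": [0, 0, 0], "twist": 0},
    {"grip": 0, "delta_pos": [0, 0, 0], "twist": 0},
  ],
)

```text
clock: 14.45
position: [0.4456, -0.2529, 0.0436]
ee_rot: [0.706, -0.03, 0.707, 0.032]
contact_force: [1.1, 0.2, 0.7]
width: -0.0001
```

>>> step_arm(
  increments=[
    {"grip": 0, "delta_pos": [0.01, 0.0009, 0], "twist": 0},
    {"grip": 0, "delta_pos": [0.008, 0.0007, 0], "twist": 0},
    {"grip": 0, "delta_pos": [0.006, 0.0005, 0], "twist": 0},
    {"grip": 0, "delta_pos": [0.005, 0.0004, 0], "twist": 0},
    {"grip": 0, "delta_pos": [0.004, 0.0003, 0], "twist": 0},
    {"grip": 0, "delta_pos": [0.004, 0.0003, 0], "twist": 0},
    {"grip": 0, "delta_pos": [0.003, 0.0003, 0], "twist": 0},
    {"grip": 0, "delta_pos": [0.003, 0.0003, 0], "twist": 0},
    {"grip": 0, "delta_pos": [0, 0, 0], "twist": 0},
  ],
)

```text
clock: 15.2
position: [0.4889, -0.2498, 0.0449]
ee_rot: [0.707, -0.031, 0.706, 0.031]
contact_force: [0.2, 0.7, -0.4]
width: -0.0001
```

>>> step_arm(
  increments=[
    {"grip": 0, "delta_pos": [0.004, 0.0003, 0], "twist": 0},
    {"grip": 0, "delta_pos": [0.004, 0.0003, 0], "twist": 0},
    {"grip": 0, "delta_pos": [0.004, 0.0004, 0], "twist": 0},
    {"grip": 0, "delta_pos": [0.004, 0.0003, 0], "twist": 0},
    {"grip": 0, "delta_pos": [0.004, 0.0004, 0], "twist": 0},
    {"grip": 0, "delta_pos": [0, 0, 0], "twist": 0},
  ],
)

```text
clock: 15.7
position: [0.5098, -0.2482, 0.0449]
ee_rot: [0.707, -0.031, 0.706, 0.031]
contact_force: [0.6, -0.5, -0.1]
width: -0.0001
```

```bash
python3 - <<'E'
from h import *
t=cap('top'); s=cap('side'); st=manip.get_state(); print(st['position'],st['contact_force'])
P=t['img'][170:330,420:540]; Q=s['img'][110:210,280:430]
a=cv2.resize(P,None,fx=3.3,fy=3.3,interpolation=3); b=cv2.resize(Q,None,fx=2.66,fy=2.66,interpolation=3)
W=np.zeros((528,800,3),np.uint8);W[:528,:396]=a;W[:266,396:795]=b
cv2.imwrite('pics/pk4.png',W[...,::-1])
E
```

```text
[ 0.50919799 -0.24820596  0.04482093] [0.67590982 0.00561089 0.13089302]
```

View pics/pk4.png

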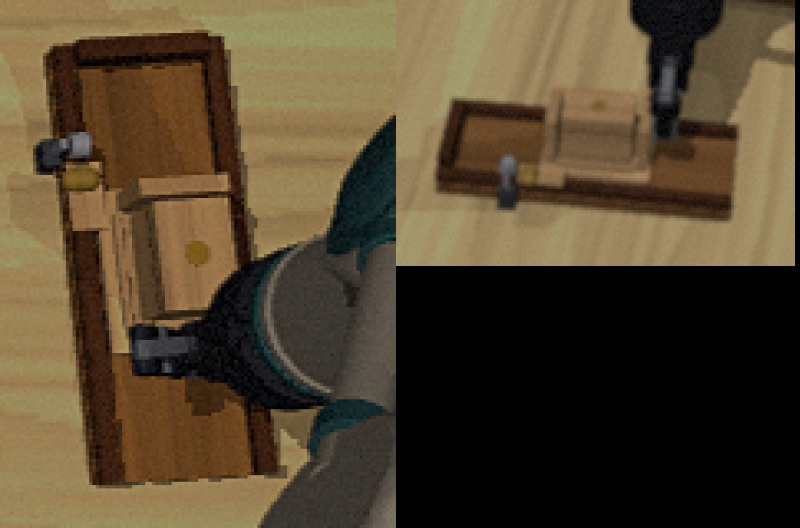

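The slide has moved about 26 mm and its cam is just short of the roller. Pushing on gently.

>>> step_arm(
  increments=[
    {"grip": 0, "delta_pos": [0.004, 0.0004, 0], "twist": 0},
    {"grip": 0, "delta_pos": [0.004, 0.0003, 0], "twist": 0},
    {"grip": 0, "delta_pos": [0.003, 0.0003, 0], "twist": 0},
    {"grip": 0, "delta_pos": [0, 0, 0], "twist": 0},
  ],
)

```text
clock: 16.13
position: [0.5183, -0.2471, 0.0448]
ee_rot: [0.705, -0.031, 0.708, 0.031]
contact_force: [-4.9, -1.4, 2.7]
width: 0.0003
```

>>> step_arm(
  increments=[
    {"grip": 0, "delta_pos": [0.003, 0.0003, 0], "twist": 0},
    {"grip": 0, "delta_pos": [0.003, 0.0003, 0], "twist": 0},
    {"grip": 0, "delta_pos": [0, 0, 0], "twist": 0},
  ],
)

```text
clock: 16.38
position: [0.5249, -0.2465, 0.0447]
ee_rot: [0.706, -0.031, 0.707, 0.031]
contact_force: [-3.1, -1.2, 0.0]
width: -0.0001
```

>>> step_arm(
  increments=[
    {"grip": 0, "delta_pos": [0.003, 0.0003, 0], "twist": 0},
    {"grip": 0, "delta_pos": [0.002, 0.0002, 0], "twist": 0},
    {"grip": 0, "delta_pos": [0, 0, 0], "twist": 0},
    {"grip": 0, "delta_pos": [0, 0, 0], "twist": 0},
  ],
)

```text
clock: 16.72
position: [0.5316, -0.246, 0.045]
ee_rot: [0.707, -0.031, 0.706, 0.031]
contact_force: [-0.3, 0.2, -0.4]
width: -0.0001
```

```bash
python3 - <<'E'
from h import *
t=cap('top'); hsv=cv2.cvtColor(t['img'],cv2.COLOR_RGB2HSV)
m=((hsv[...,1]>200)&(abs(hsv[...,0].astype(int)-22)<5)&(hsv[...,2]>80)).astype(np.uint8); m[:,:460]=0;m[:,500:]=0;m[:215]=0;m[265:]=0
n,_,st,c=cv2.connectedComponentsWithStats(m); i=1+st[1:,4].argmax(); print(st[i],c[i]); p=ray(t,c[i],.0705); print(p)
d0=ray(t,(420+203/3.3-.4,170+299/3.3-.4),.0705);print(d0,np.linalg.norm(p-d0)); print(manip.get_state()['contact_force'])
E
```

```text
[479 229   2   3   4] [479.75 229.75]
[[ 0.59806055 -0.2470592   0.0705    ]]
[[ 0.54143788 -0.247655    0.0705    ]] 0.056625805157978285
[-0.19281483  0.31609228  0.25650801]
```

The dot has travelled about 57 mm, ahead of the fingers' 49 mm, so the slide snapped home by itself. Backing off for a last look.

>>> step_arm(
  increments=[
    {"grip": 0, "delta_pos": [-0.03, -0.0026, 0], "twist": 0},
    {"grip": 0, "delta_pos": [-0.03, -0.0026, 0], "twist": 0},
    {"grip": 0, "delta_pos": [-0.02, 0, 0.03], "twist": 0},
    {"grip": 0, "delta_pos": [-0.02, 0, 0.035], "twist": 0},
    {"grip": 0, "delta_pos": [-0.02, 0, 0.035], "twist": 0},
    {"grip": 0, "delta_pos": [0, 0, 0.03], "twist": 0},
    {"grip": 0, "delta_pos": [0, 0, 0], "twist": 0},
    {"grip": 0, "delta_pos": [0, 0, 0], "twist": 0},
  ],
)

```text
clock: 17.43
position: [0.4116, -0.2522, 0.1771]
ee_rot: [0.708, -0.032, 0.705, 0.029]
contact_force: [-0.3, 0.2, 0.2]
width: -0.0
```

```bash
python3 - <<'E'
from h import *
t=cap('top'); s=cap('side'); st=manip.get_state(); print(st['clock'],st['position'],st['contact_force'])
P=t['img'][170:330,420:540]; Q=s['img'][110:430,230:450]
a=cv2.resize(P,None,fx=3.3,fy=3.3,interpolation=3); b=cv2.resize(Q,None,fx=1.65,fy=1.65,interpolation=3)
W=np.zeros((528,770,3),np.uint8);W[:528,:396]=a;W[:528,396:396+363]=b[:528]
cv2.imwrite('pics/end.png',W[...,::-1])
E
```

```text
17.5333 [ 0.4102611  -0.25079771  0.17436193] [0.03715434 0.26570249 0.06759004]
```

View pics/end.png

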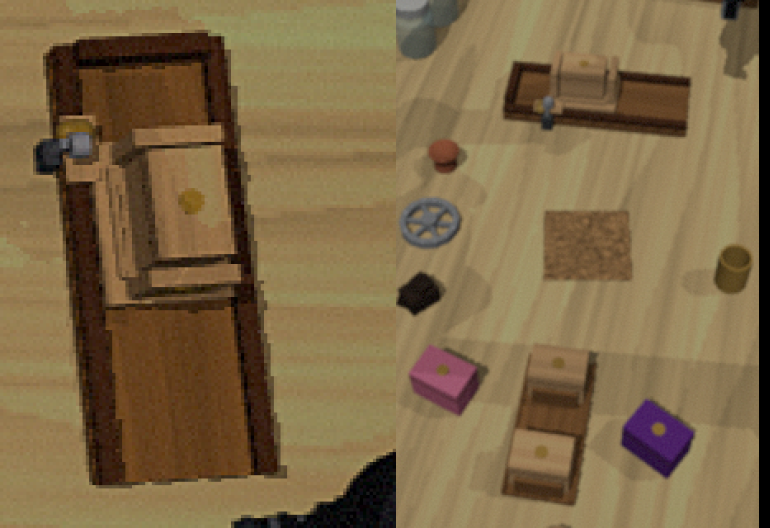

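The final picture shows the slide past the roller, the case level in the pocket, both light cases standing in the tray, and the bystanders where they were. Handing in.

```bash
python3 -c "
from rig import manip
print(manip.sign_off())"
```

```text
the job is handed in; nothing more can be done
None
```

I handed the job in at about 17.5 s. The loaded case is in the pocket and the slide is home as far as I can tell, but I got no verdict back.

**What I did**
- **Finding the case:** I lifted the left case (about 1.6 N) and then the middle one (about 5 N), so the middle one holds the block. I never lifted the third.
- **Mat and pocket:** I put it down on the cork mat, let go, took it again by its long sides and stood it in the pocket.
- **Slide:** I pushed the −x cheek gently and stopped when the slide snapped ahead of the fingers. The highest push I read was about 5 N.

**Last checks**
- **Cases:** In the last pictures the loaded case stands level in the pocket and both light cases stand in the tray.
- **Bystanders:** The eyecup, wheel and quartz look unmoved. The spacer disc was mostly out of the last picture, but I never worked near it.
- **Fingers:** They are clear of everything, with contact force near 0.
- **Slide travel:** The two measurements differ a little. The case's dot moved about 57 mm in a view the arm partly hid, and about 54 mm in the clear view. I put the starting travel at roughly 4 to 6 mm, which gives about 58 to 60 mm at the end, so home. I could not read the joint directly.

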